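# Tip two cartons to find the stamped one and push it into the dispatch lane

### The job

Two white and teal cartons stand at the front of the table, one on each side of the yellow tape lines: tip both over, away from you, with your fingertips so that each lies with its underside facing you. One of them has an orange round stamp on its underside: then push that one along the table until it lies completely between the two yellow tape lines, and leave the other carton lying outside them. Push only, never pick a carton up, and leave the other things on the table alone.

Things in the scene. Friction and masses are not known exactly. Their poses are not given: they have to be found in the camera images.
- carton_a: small white and teal carton, 36 x 36 mm and 58 mm tall, about 60 g, standing upright at the start; one of two that look alike from outside. Origin at the centre of its underside, z towards its top; at yaw 0 its x axis points away from the robot. Pushed near its top it tips over its far lower edge, pushed low it slides.
- carton_b: small white and teal carton, 36 x 36 mm and 58 mm tall, about 60 g, standing upright at the start; one of two that look alike from outside. Origin at the centre of its underside, z towards its top; at yaw 0 its x axis points away from the robot. Pushed near its top it tips over its far lower edge, pushed low it slides.
- carton_a_mid (a point): centre of carton_a, 29 mm from its underside
- carton_b_mid (a point): centre of carton_b, 29 mm from its underside
- carton_a_top (a point): centre of the top face of carton_a, 58 mm from its underside
- stamp (a point): centre of the orange round stamp (28 mm across, orange with a thin white ring) on the underside of one of the two cartons; it cannot be seen until that carton has been tipped over
- lane_mid (a point): middle of the dispatch lane on the table top: two parallel strips of yellow tape, each 15 mm wide and 160 mm long, flat, with 100 mm clear between them, pointing away from the robot; one carton stands left of the lane and one right. x runs along the tapes, away from the robot (they end at x = -80 and +80 mm), y across: the inner edges of the tapes are at y = -50 and +50 mm
- lane_far (a point): the far end of the lane's middle line, 80 mm beyond its middle
- tape_roll: roll of black tape lying flat, 58 mm across and 19 mm high; origin at the centre of its underside; a bystander, not to be moved
- post_holder: black post holder, a cylinder standing 46 mm high on a 32 mm foot; origin at the centre of its underside; a bystander, not to be moved
- spare_lens_box: flat white lens box, 47 x 45 x 19 mm; origin at the centre of its underside; a bystander, not to be moved

How it is judged (in metres and radians):
On the way, in this order (a step that is already met when the one before it is completed fails the run):
1. both cartons have been tipped over away from the robot and lie on a side, underside facing the robot (angle between carton_a's own z axis and vertical between 1.4 and 1.75 rad and angle between the z axis of each of carton_a, carton_b and the x axis of lane_mid, either way round below 0.7 rad and z of lane_far in the frame of carton_a above 0.02 m and angle between carton_b's own z axis and vertical between 1.4 and 1.75 rad and z of lane_far in the frame of carton_b above 0.02 m), for 0.2 s.
2. the stamped carton lies between the two tape lines (x of stamp in the frame of lane_mid between -0.08 and 0.08 m and y of stamp in the frame of lane_mid between -0.051 and 0.051 m and x of carton_a_top in the frame of lane_mid between -0.08 and 0.08 m and y of carton_a_top in the frame of lane_mid between -0.051 and 0.051 m and y of carton_a_mid in the frame of lane_mid between -0.035 and 0.035 m), for 0.2 s.
At the end, for the whole second after the job is handed in: the stamped carton lies on a side, its centre within 35 mm and the centres of its underside and top within 51 mm of the lane's middle line and within the tapes' length; the other lies on a side with its centre over 50 mm from the middle line; both at rest (all of step 2 and angle between carton_a's own z axis and vertical between 1.4 and 1.75 rad and angle between carton_b's own z axis and vertical between 1.4 and 1.75 rad and (y of carton_b_mid in the frame of lane_mid above 0.05 m or y of carton_b_mid in the frame of lane_mid below -0.05 m) and linear speed of each of carton_a, carton_b below 0.02 m/s); the robot touches nothing.
It fails at once if a carton was lifted: its centre rose more than 50 mm above the table (height (world z) of any of carton_a_mid, carton_b_mid above 0.05 m).
It fails at once if the unstamped carton was pushed into the lane (not (y of carton_b_mid in the frame of lane_mid above 0.035 m or y of carton_b_mid in the frame of lane_mid below -0.035 m)).
It fails at once if the tape roll was moved more than 15 mm (distance of tape_roll from where it was at the start of the episode above 0.015 m).
It fails at once if the post holder was moved more than 15 mm (distance of post_holder from where it was at the start of the episode above 0.015 m).
It fails at once if the spare lens box was moved more than 15 mm (distance of spare_lens_box from where it was at the start of the episode above 0.015 m).
It also fails if it takes over 61 s, if anything falls off the work surface, if the arm or the gripper's body presses on something with over 40 N, if the wrist force passes 120 N, or if a joint passes its speed limit or range.

### The arm

A 6-joint arm with a two-finger parallel gripper is mounted at the origin on a cart in front of the work surface, level with it; the furniture and walls round the work are solid. World frame = base frame: x ahead of the robot, y to its left, z up, the work surface at z = 0. Lengths are in m, angles in degrees, forces in N, time in s.
With the tool pointing down it reaches from about 0.4 to 0.925 m from the base axis. Payload 12.5 kg.
Tool frame: the origin (TCP) lies on the centre line of the jaws, within the pads' length; the fingertips stand 25 mm ahead of it and the grasp point (between the pads) lies 6 mm ahead of it; z points along the fingers, y is the line along which they close (so a half turn about z gives the same grasp; the last joint's range is limited). The gripper opens to 95 mm and grips with 3 to 60 N. Pads are 20 mm wide; open, the fingers measure 119 mm over their backs; the gripper's body (75 mm by 180 mm) begins 59 mm behind the grasp point.
Start: joints at [-6.05, 28.126, 89.318, -0, 62.55, -6.05], TCP at [0.625, 0, 0.24] pointing down, gripper open.
Joint ranges: [-177.58, 177.58], [-47.91, 125.51], [2.72, 160], [-65.01, 245.01], [3.68, 167.84], [-153.87, 153.87]. Speed limits (degrees/s): [127.2, 127.2, 159.86, 180, 180, 180].

### API

Orientations are given as a 3x3 rotation matrix whose columns are the frame's x, y, z axes.
In Python, from workcell import manip gives the robot as it stands. Calls block until the motion is done:
- manip.goto(position, orientation): joint-space move of the TCP to a pose.
- manip.servo_line(position, orientation=None, rate=0.15): straight line of the TCP; orientation=None keeps the orientation; rate is the mean speed in m/s.
- manip.move_joints(angles): joint-space move.
- manip.move_gripper(opening): finger opening in m; the grip force is fixed at half the most; returns when the fingers have stopped.
- manip.dwell(seconds).
- manip.inverse_kinematics(position, orientation): joint angles nearest the present ones, or None.
- manip.get_image(name): name is "scene" or "side" or "wrist"; returns the picture (420x560x3 uint8, blue, green, red); there is no depth.
- manip.camera_params(name): a dict with "K" (3x3 intrinsics, pixels), "origin" and "orientation" of the camera in the world. Camera axes: x right, y down, z forward; pixel columns grow to the right and rows downward; lengths in m; the calibration is good to about 2 mm. A picture is of the moment at which its call begins: read the wrist's pose just before it. camera_params takes no time and is no camera call; for the wrist camera it gives the pose at the moment of the call.
A pose or a line that the arm cannot do raises manip.IKError and nothing moves.
- manip.close_job(): hands the job in; it is judged then, once.
Readings, each from a call of its own:
- manip.current_time_s(): time.
- manip.current_joint_positions(): joint angles.
- manip.current_qd(): joint speeds.
- manip.current_effort(): joint torques, N m.
- manip.current_tcp_pos(): TCP position.
- manip.current_orientation(): TCP orientation.
- manip.current_contact_force(): force on the tool from outside, world axes, zero at the start.
- manip.current_torque(): the same for the moment, N m.
- manip.current_opening(): finger opening in m.
- manip.current_grasp_force(): force on a finger pad.
Only numpy, scipy, OpenCV 4.12 (cv2) and the standard library are available. Lean on these libraries where they do the work, as an engineer would, in place of code of your own. Each camera call takes 0.05 s, during which the arm holds its last target. There are 200 camera calls.

## Working session

There is one attempt and no reset: what is moved stays moved. The work goes in short steps, each a Python script; the robot and the scene stay as the last script left them, time stands still between calls to the robot, and variables do not carry over. Pictures are saved under pics/ and viewed, at most 10 in all, crops included, and the job is handed in when it is done.

```bash
ls; mkdir -p pics; python3 - <<'E'
from workcell import manip
import cv2,numpy as np
print(manip.current_time_s(), manip.current_orientation())
ims=[]
for n in("scene","side","wrist"):
    im=manip.get_image(n); cv2.imwrite(f"pics/{n}0.png",im); p=manip.camera_params(n); print(n,p)
E
```

```text
pics
0.0 [[ 1.03934792e-05  9.99999413e-01 -1.08309411e-03]
 [ 9.99999995e-01 -1.02862811e-05  9.89794236e-05]
 [ 9.89682245e-05 -1.08309513e-03 -9.99999409e-01]]
scene {'K': array([[531.82939105,   0.        , 273.02527024],
       [  0.        , 531.82939105, 198.11086468],
       [  0.        ,   0.        ,   1.        ]]), 'origin': array([ 0.05109073, -0.52925873,  0.64610374]), 'orientation': array([[ 0.84975873, -0.30624599,  0.42909613],
       [-0.52707071, -0.47761053,  0.70291155],
       [-0.01032301, -0.82346923, -0.56726701]])}
side {'K': array([[419.62696923,   0.        , 276.52434987],
       [  0.        , 419.62696923, 211.91481815],
       [  0.        ,   0.        ,   1.        ]]), 'origin': array([ 0.14189915, -0.48449369,  0.43072   ]), 'orientation': array([[ 0.88224472, -0.21737204,  0.41760467],
       [-0.47066954, -0.38708609,  0.79286476],
       [-0.01069767, -0.89605455, -0.44381506]])}
wrist {'K': array([[336.95464802,   0.        , 281.47648004],
       [  0.        , 336.95464802, 209.62791387],
       [  0.        ,   0.        ,   1.        ]]), 'origin': array([0.62448296, 0.07451091, 0.38469976]), 'orientation': array([[ 9.99998922e-01,  7.50963600e-04, -1.26186556e-03],
       [ 3.93607701e-04, -9.64972396e-01, -2.62351140e-01],
       [-1.41468159e-03,  2.62350360e-01, -9.64971651e-01]])}
```

View pics/scene0.png

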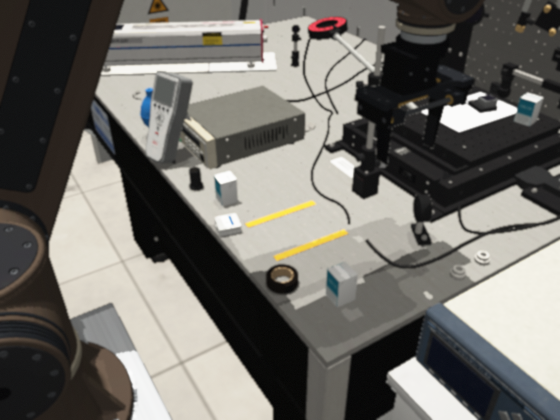

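View pics/wrist0.png

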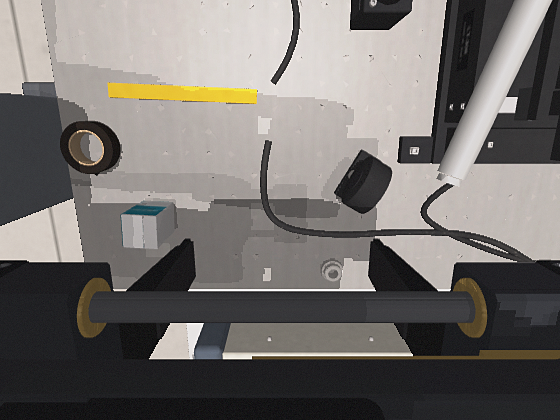

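The scene view shows the cartons at about (226,188) and (341,283), the tapes at (280,213) and (310,244), the roll at (282,279), the lens box at (228,224) and the post holder at (196,178). The wrist view shows the right carton at (148,225). I'll zoom in next.

```bash
cat > h.py <<'E'
from workcell import manip
import cv2,numpy as np
def cast(p,uv,z=0.):
    d=p["orientation"]@np.linalg.inv(p["K"])@np.array([uv[0],uv[1],1.]); o=p["origin"]
    return o+d*(z-o[2])/d[2]
def yellow(im):
    h=cv2.cvtColor(im,cv2.COLOR_BGR2HSV); m=cv2.inRange(h,(20,150,120),(35,255,255))
    c,_=cv2.findContours(m,cv2.RETR_EXTERNAL,cv2.CHAIN_APPROX_NONE); return [x for x in c if cv2.contourArea(x)>100]
E
python3 - <<'E'
from h import *
p=manip.camera_params("scene"); im=cv2.imread("pics/scene0.png")
for c in yellow(im):
    w=np.array([cast(p,q[0])[:2] for q in c],np.float32); r=cv2.minAreaRect(w); print("tape",r, w[:,0].min(),w[:,0].max(),w[:,1].min(),w[:,1].max())
cv2.imwrite("pics/zoom0.png",cv2.resize(im[160:310,180:370],None,fx=4,fy=4,interpolation=cv2.INTER_CUBIC))
E
```

```text
tape ((0.5188235640525818, 0.10068950057029724), (0.012524589896202087, 0.15645024180412292), 87.53115844726562) 0.44053504 0.5970745 0.09175533 0.10980895
tape ((0.5238650441169739, 0.21588921546936035), (0.010470627807080746, 0.1554964780807495), 87.66674041748047) 0.44617772 0.60162055 0.20818418 0.2236279
```

View pics/zoom0.png

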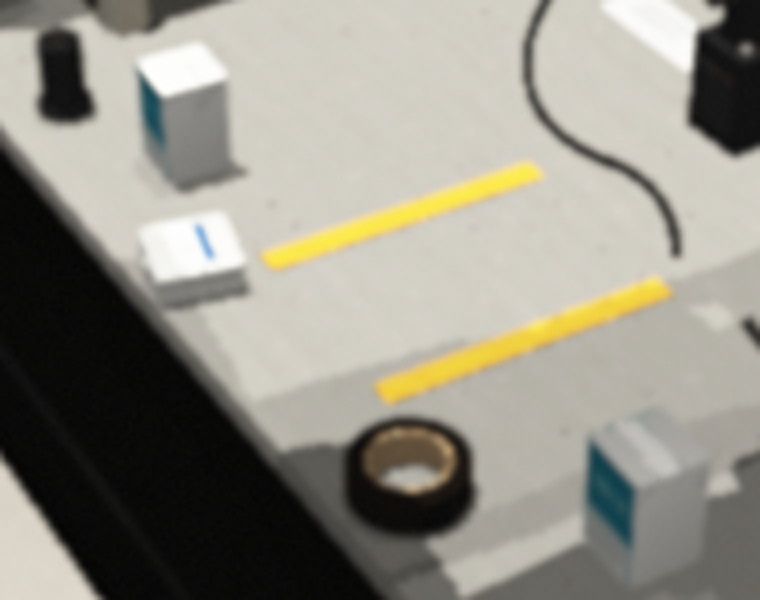

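Zoomed view: the top corners of both cartons, the roll, the lens box and the post can all be read off. I'll cast them.

```bash
python3 - <<'E'
from h import *
np.set_printoptions(precision=4,suppress=True)
p=manip.camera_params("scene")
g=lambda L,z:np.array([cast(p,(180+(u+.5)/4-.5,160+(v+.5)/4-.5),z)[:2] for u,v in L])
for n,L,z in[("L",[(137,62),(193,44),(229,79),(170,98)],.058),("Lbot",[(183,188),(230,166),(143,150)],0),("R",[(588,435),(650,408),(709,445),(632,487)],.058),("Rbot",[(632,588),(698,545),(585,540)],0),
 ("lens",[(138,232),(212,213),(245,258),(165,280)],.019),("post",[(66,105)],0),("roll",[(409,462)],.019)]:
    w=g(L,z); print(n,w.tolist() and np.round(w,4).tolist(),w.mean(0)); 
    if len(w)==4: print(np.degrees(np.arctan2(*(w[1]-w[0])[::-1])),np.degrees(np.arctan2(*(w[2]-w[3])[::-1])))
E
```

```text
L [[0.4367, 0.3378], [0.4696, 0.3378], [0.4691, 0.2974], [0.4353, 0.2978]] [0.4527 0.3177]
0.07520131592299772 -0.7629039084782498
Lbot [[0.4391, 0.2985], [0.4696, 0.303], [0.4374, 0.3415]] [0.4487 0.3143]
R [[0.463, -0.0197], [0.4946, -0.0201], [0.5008, -0.0508], [0.4595, -0.0536]] [ 0.4795 -0.0361]
-0.807733293227227 3.826502881535404
Rbot [[0.4632, -0.0543], [0.5018, -0.0495], [0.4633, -0.0217]] [ 0.4761 -0.0418]
lens [[0.3915, 0.2529], [0.4299, 0.2472], [0.4259, 0.2058], [0.3851, 0.2113]] [0.4081 0.2293]
-8.421705375565061 -7.628167189620385
post [[0.4212, 0.4043]] [0.4212 0.4043]
roll [[0.4154, 0.0415]] [0.4154 0.0415]
```

```bash
python3 - <<'E'
from h import *
R=np.array([[0,1,0],[1,0,0],[0,0,-1.]])
manip.move_gripper(0.0)
for (x,y) in[(.480,-.036),(.4535,.318)]:
    x0=x-.018-.012-.013
    manip.goto([x0,y,.15],R); manip.servo_line([x0,y,.073],rate=.1)
    manip.servo_line([x0+.013+.038,y,.073],rate=.05); f=manip.current_contact_force()
    manip.dwell(.3); manip.servo_line([x0,y,.10],rate=.15); manip.servo_line([x0,y,.16],rate=.2)
    print(manip.current_time_s(),f)
manip.goto([.45,.15,.3],R)
p=manip.camera_params("scene"); im=manip.get_image("scene")
cv2.imwrite("pics/zoom1.png",cv2.resize(im[160:310,180:370],None,fx=4,fy=4,interpolation=cv2.INTER_CUBIC))
E
```

```text
5.8917 [-0.45210265 -0.59766457 -0.42778792]
10.5917 [ 0.35006221  0.430757   -0.83416177]
```

View pics/zoom1.png

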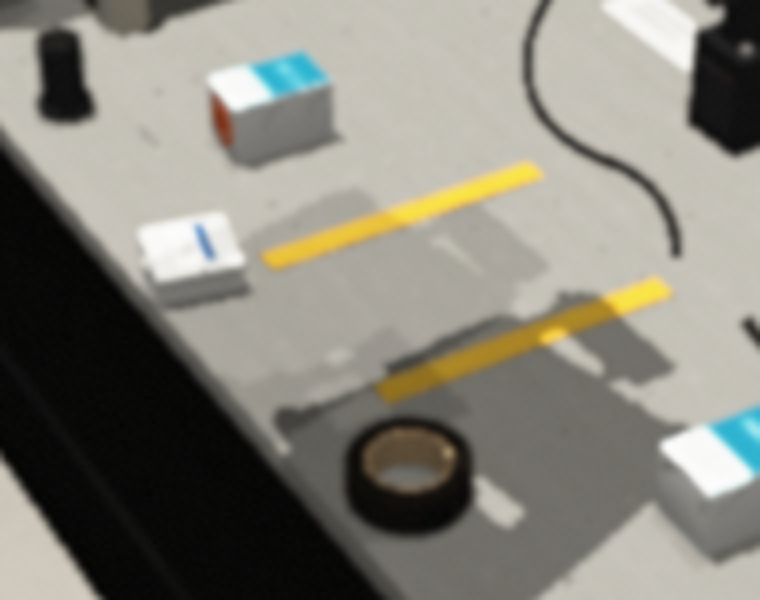

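Both cartons have tipped. The left one shows the orange stamp at zoom (222,118), and its upper corners are at about (208,74), (303,52), (332,86) and (236,110). I'll cast those and push it in -y with two fingertips.

```bash
python3 - <<'E'
from h import *
p=manip.camera_params("scene")
w=np.array([cast(p,(180+(u+.5)/4-.5,160+(v+.5)/4-.5),.036)[:2] for u,v in[(208,74),(303,52),(332,86),(236,110)]])
print(w); c=w.mean(0); print(c)
assert abs(c[0]-.505)<.03 and abs(c[1]-.318)<.02
R=np.array([[0,1,0],[1,0,0],[0,0,-1.]])
manip.move_gripper(.02)
y0=c[1]+.018+.010+.02
manip.goto([c[0],y0,.15],R); manip.servo_line([c[0],y0,.040],rate=.1)
ye=.158+.018+.010
manip.servo_line([c[0]+.004,ye,.040],rate=.06); print(manip.current_contact_force())
manip.servo_line([c[0]+.004,ye+.03,.040],rate=.1); manip.servo_line([c[0]+.004,ye+.03,.2],rate=.2)
manip.goto([.45,.36,.3],R)
im=manip.get_image("scene"); print(manip.current_time_s())
cv2.imwrite("pics/zoom2.png",cv2.resize(im[160:310,180:370],None,fx=4,fy=4,interpolation=cv2.INTER_CUBIC))
E
```

```text
[[0.4776993  0.33874548]
 [0.53177082 0.33048893]
 [0.52749415 0.29262195]
 [0.47343977 0.29984818]]
[0.50260101 0.31542613]
[ 0.21881681 -0.03382561 -0.0026998 ]
19.7333
```

View pics/zoom2.png

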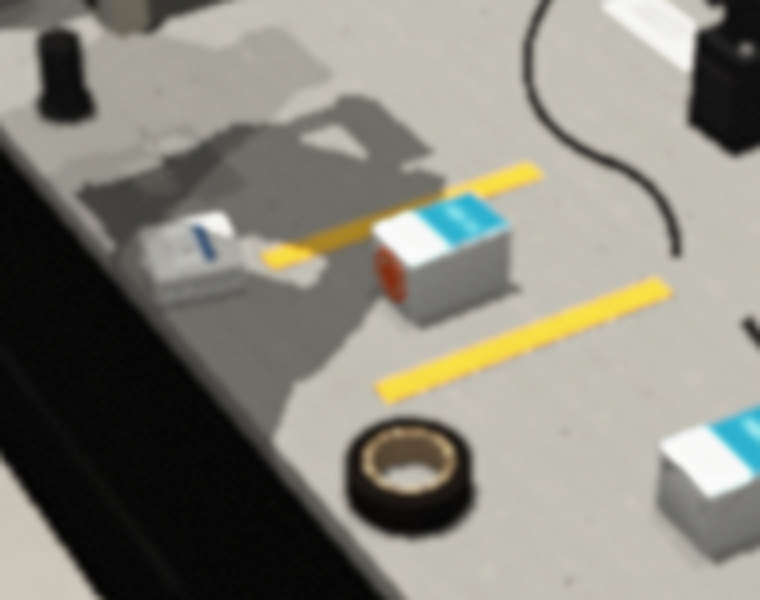

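The stamped carton lies between the tapes, with upper corners at about (373,228), (470,195), (511,228) and (413,265). The other things on the table haven't moved. I'll check the numbers and hand in.

```bash
python3 - <<'E'
from h import *
p=manip.camera_params("scene")
w=np.array([cast(p,(180+(u+.5)/4-.5,160+(v+.5)/4-.5),.036)[:2] for u,v in[(373,228),(470,195),(511,228),(413,265)]])
a=np.radians(-2.5); c=np.array([[np.cos(a),np.sin(a)],[-np.sin(a),np.cos(a)]])
l=(w-[.5213,.158])@c.T; print(l,l.mean(0))
if abs(l.mean(0)[1])<.02 and abs(l[:,0]).max()<.075: print(manip.close_job())
E
```

```text
[[-0.04270457  0.01365064]
 [ 0.01185157  0.01346669]
 [ 0.01469311 -0.01963138]
 [-0.04071756 -0.02121485]] [-0.01421936 -0.00343222]
the job is handed in; nothing more can be done
None
```

I tipped both cartons over away from the robot, pushed the stamped one (the left one) to about 3 mm off the lane's middle line, left the other lying outside the tapes, and handed the job in; the interface gave no verdict.

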